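Put the short candles away in the stoneware jar

ROBOT

A 7-joint arm with a two-finger parallel gripper is mounted at the origin on the work surface. World frame = base frame: x ahead of the robot, y to its left, z up, the work surface at z = 0. Lengths are in mm, angles in rad, forces in N, time in s.
With the tool pointing down it reaches from about 400 to 850 mm from the base axis. Payload 6.9 kg.
Tool frame: the origin (TCP) lies at the very end of the fingers, on their centre line; the grasp point (between the pads) lies 19 mm behind it (robot.pinch_z is the distance from the TCP to the grasp point, in mm); z points along the fingers, y is the line along which they close (so a half turn about z gives the same grasp; the last joint's range is limited). The gripper opens to 85 mm and grips with 20 to 120 N. Pads are 22 mm wide; open, the fingers measure 114 mm over their backs; the gripper's body (76 mm by 85 mm) begins 54 mm behind the grasp point. The pads swing forward as they close: fully open they stand 13 mm farther back than shut.
Start: joints at [1.254, 0.507, -0.238, 1.5, 0.126, 1.149, -0.155], TCP at [256.418, -569.966, 231.275] pointing down, gripper open.
Joint ranges: [-3.08, 3.08], [-0.24, 2.05], [-1.43, 1.35], [0, 2.5], [-1.52, 4.66], [0.17, 1.96], [-2.89, 2.89]. Speed limits (rad/s): [2.39, 2.39, 3.14, 3.14, 3.14, 3.14, 3.14].

INTERFACE

Orientations are given as a unit quaternion [w, x, y, z].
In Python, from bench import robot gives the robot as it stands.
- The arm moves only by the tool play_rows, never from a script. Its argument "plan" is one flat list of numbers, 5 for each row, row after row: the closure, from -1 (fully open) to 1 (shut), so that 0 is half open, then the shift along the tool's x, y, z in mm, then the turn about the tool's z in degrees. In form: [jaw, dx, dy, dz, roll, jaw, dx, dy, dz, roll, ...]. A call has 1 to 20 rows; each row shifts and turns the commanded pose from where the row before left it, along the tool's axes as they then stand; what a row does not reach is not made up. A row lasts 1/10 s, in which the tool goes at most 50 mm and 8.59 degrees, less where a joint would pass 70% of its speed; a pose out of reach is approached as far as the arm can. A call with a gripper value outside its range is refused whole. The fingers move at their own pace and stop on an object; "grip_force" is the grip in N (left out, the last holds). Time passes only in rows, so rows that do not move let the fingers close. It gives the time, the measured TCP pose, the force, the opening and the grip force at its end, in the units of the state.
- robot.state(): the state, without advancing time (a new reading comes with each control period).
- robot.get_image(name): name is "side" or "top"; returns a dict with "color" (480x640x3 uint8, red, green, blue), "range_z" (480x640 float32, mm along the optical axis (not along the pixel's ray), 0 where there is no reading), "fov_y" (degrees; the focal length in pixels is half the picture's height over the tangent of half this angle, whatever the lens; pixels are square), "cx", "cy" (the principal point, pixels), "R" (3x3) and "t" (3): a world point X has camera coordinates R X + t. Camera axes: x right, y down, z forward; pixel columns grow to the right and rows downward; lengths in mm; the calibration is good to about 2 mm. A picture is of the moment at which its call begins.
- robot.close_job(): hands the job in; it is judged then, once.
The state is a dict: "clock": time; "q": joint angles; "qvel": joint speeds; "tau": joint torques, N m; "eef_pos": TCP position; "orientation": TCP orientation; "wrist_force": force on the tool from outside, world axes, zero at the start; "ft_torque": the same for the moment, N m; "gripper_width": finger opening in mm; "finger_force": force on a finger pad.
Only numpy, scipy, OpenCV 4.12 (cv2) and the standard library are available. Lean on these libraries where they do the work, as an engineer would, in place of code of your own. Each camera call takes 0.05 s, during which the arm holds its last target. There are 200 camera calls.

TASK

Put the three short candles away: feed them one at a time through the narrow neck of the white stoneware jar, then close the jar with its cork lid, pushed fully down. Leave the jar upright and about where it is, and leave the two tall candles and everything else on the counter undisturbed.

Things in the scene. Friction and masses are not known exactly. Their poses are not given: they have to be found in the camera images.
- jar: white stoneware storage jar standing loose on the counter, about 1.6 kg, round: body 156 mm across up to 130 mm height, shoulder drawn in to a narrow neck 66 mm across outside from 170 mm height, slightly flared lip 76 mm across at 220 mm height. The neck's bore is 54 mm; the inside is about 144 mm across and its floor rises to a point 44 mm high in the middle, so a candle let go in the neck drops in and topples aside. Origin at the centre of the underside, z up
- jar_rim (a point): centre of the jar's mouth, level with the top of its lip, 220 mm above the counter
- lid: the jar's lid, standing on its plug on the counter at the start, about 70 g: cork plug 46 mm in diameter (38 mm at its bevelled foot) and 18 mm high, above it a cork flange 78 mm across from 18 to 27 mm height, above that a plain wooden cylinder knob 30 mm in diameter from 27 to 63 mm height. Origin at the centre of the plug's underside, z up
- lid_seat (a point): centre of the underside of the lid's flange, 18 mm above the lid's origin; it meets the jar_rim point when the lid is seated
- candle1: short candle: plain ivory wax cylinder, 32 mm in diameter, 80 mm tall, about 60 g, standing upright on the counter at the start; origin at the centre of its underside, z along its axis. A thin, purely visual wick stub stands 8 mm above the top
- candle1_mid (a point): middle of short candle 1, 40 mm above its underside
- candle2: short candle: plain ivory wax cylinder, 32 mm in diameter, 80 mm tall, about 60 g, standing upright on the counter at the start; origin at the centre of its underside, z along its axis. A thin, purely visual wick stub stands 8 mm above the top
- candle2_mid (a point): middle of short candle 2, 40 mm above its underside
- candle3: short candle: plain ivory wax cylinder, 32 mm in diameter, 80 mm tall, about 60 g, standing upright on the counter at the start; origin at the centre of its underside, z along its axis. A thin, purely visual wick stub stands 8 mm above the top
- candle3_mid (a point): middle of short candle 3, 40 mm above its underside
- tall_candle1: tall candle: same wax and diameter (32 mm) as the short ones but 150 mm tall, upright; stays where it is. Origin at the centre of its underside
- tall_candle2: tall candle: same wax and diameter (32 mm) as the short ones but 150 mm tall, upright; stays where it is. Origin at the centre of its underside
- mill: bystander: turned wooden pepper mill, 60 mm across, 165 mm tall, left of the jar; origin under its centre
- mug: bystander: white mug, 82 mm across, 95 mm tall, beyond the candles and jar; origin under its centre
- bowl: bystander: wooden bowl, 150 mm across, 60 mm tall, beyond the candles and jar; origin under its centre
- oil: bystander: green glass oil bottle, 64 mm across, 220 mm tall, at the far right; origin under its centre
- preserve: bystander: closed amber jar, 72 mm across, 100 mm tall, at the far left; origin under its centre
Not all that is in view belongs to the job. There is more than one size of the lid; the job needs the smaller. Leave any black look-alike of the candle3 alone.

How it is judged (in metres and radians):
On the way, in this order (a step that is already met when the one before it is completed fails the run):
1. a first short candle is inside the jar (((z of candle1_mid in the frame of jar between 0.01 and 0.15 m and horizontal distance between candle1_mid and jar below 0.075 m) or (z of candle2_mid in the frame of jar between 0.01 and 0.15 m and horizontal distance between candle2_mid and jar below 0.075 m) or (z of candle3_mid in the frame of jar between 0.01 and 0.15 m and horizontal distance between candle3_mid and jar below 0.075 m))), for 0.2 s.
2. a second short candle is inside the jar ((((z of candle1_mid in the frame of jar between 0.01 and 0.15 m and horizontal distance between candle1_mid and jar below 0.075 m) and (z of candle2_mid in the frame of jar between 0.01 and 0.15 m and horizontal distance between candle2_mid and jar below 0.075 m)) or ((z of candle1_mid in the frame of jar between 0.01 and 0.15 m and horizontal distance between candle1_mid and jar below 0.075 m) and (z of candle3_mid in the frame of jar between 0.01 and 0.15 m and horizontal distance between candle3_mid and jar below 0.075 m)) or ((z of candle2_mid in the frame of jar between 0.01 and 0.15 m and horizontal distance between candle2_mid and jar below 0.075 m) and (z of candle3_mid in the frame of jar between 0.01 and 0.15 m and horizontal distance between candle3_mid and jar below 0.075 m)))), for 0.2 s.
3. all three short candles are inside the jar (z of candle1_mid in the frame of jar between 0.01 and 0.15 m and horizontal distance between each of candle1_mid, candle2_mid, candle3_mid and jar below 0.075 m and z of candle2_mid in the frame of jar between 0.01 and 0.15 m and z of candle3_mid in the frame of jar between 0.01 and 0.15 m), for 0.2 s.
4. the lid sits on the jar's mouth (horizontal distance between lid_seat and jar_rim below 0.01 m and z of lid_seat in the frame of jar between 0.21 and 0.225 m and angle between lid's own z axis and vertical below 0.08 rad), for 0.2 s.
At the end, for the whole second after the job is handed in: The three short candles are in the jar (middles under 150 mm above its underside); the lid is seated: flange within 5 mm of the lip, 10 mm of centred, 0.08 rad of level; the jar is upright (0.05 rad), within 50 mm of its start; these five are at rest (below 0.03 m/s) (all of step 3 and all of step 4 and linear speed of each of lid, jar, candle1, candle2, candle3 below 0.03 m/s and angle between jar's own z axis and vertical below 0.05 rad and distance of jar from where it was at the start of the episode below 0.05 m); the robot touches nothing.
It fails at once if the jar is tipped by more than 0.25 rad or shoved by more than 60 mm (angle between jar's own z axis and vertical above 0.25 rad or distance of jar from where it was at the start of the episode above 0.06 m).
It fails at once if a tall candle or another bystander is moved by more than 30 mm or knocked over (distance of any of tall_candle1, tall_candle2, mill, mug, bowl, oil, preserve from where it was at the start of the episode above 0.03 m or angle between any of tall_candle1, tall_candle2, mill, mug, bowl, oil, preserve's own z axis and vertical above 0.4 rad).
It also fails if it takes over 72 s, if anything falls off the work surface, if the arm or the gripper's body presses on something with over 40 N, if the wrist force passes 120 N, or if a joint passes its speed limit or range.

## Working session

There is one attempt and no reset: what is moved stays moved. The work goes in short steps, Python scripts to look and compute and a tool call to move; the robot and the scene stay as the last step left them, time stands still between calls to the robot, and variables do not carry over. Pictures are saved under pics/ and viewed, at most 10 in all, crops included, and the job is handed in when it is done.

Besides the shell and the picture viewer there is one more tool, called after "Call:" by a JSON object that holds its "api" and its "payload". play_rows: Moves the arm, as the interface text tells. Its arguments: {"type":"object","properties":{"plan":{"type":"array"},"grip_force":{"type":"number"}},"required":["plan"]}

```bash
mkdir -p pics; ls; python3 - <<'E'
from bench import robot
import cv2, numpy as np
s=robot.state(); print({k:np.round(v,3) for k,v in s.items()}, robot.pinch_z)
for n in("top","side"):
    g=robot.get_image(n); cv2.imwrite(f"pics/{n}0.png",g["color"][...,::-1]); np.savez(f"{n}0.npz",**g)
    print(n,g["fov_y"],g["cx"],g["cy"],np.round(g["R"],3).tolist(),np.round(g["t"],1), (-np.array(g["R"]).T@g["t"]).round())
E
```

```text
pics
{'clock': np.float64(0.0), 'q': array([ 1.254,  0.508, -0.238,  1.501,  0.126,  1.149, -0.155]), 'qvel': array([-0.002, -0.001, -0.   ,  0.   ,  0.001,  0.001, -0.001]), 'tau': array([-0.0000e+00, -6.2060e+01, -2.1860e+00, -2.4966e+01,  1.3000e-02,
        1.2000e-02,  0.0000e+00]), 'eef_pos': array([ 256.159, -569.539,  230.441]), 'orientation': array([-0.001,  0.978,  0.21 , -0.   ]), 'wrist_force': array([-0.773, -0.461, -0.452]), 'ft_torque': array([ 0.019, -0.002,  0.027]), 'finger_force': np.float64(0.0), 'gripper_width': np.float64(85.231)} 18.700000000000003
top 54.38024428627514 329.32869549055926 237.12064492827813 [[0.016, -1.0, -0.01], [-0.996, -0.015, -0.086], [0.086, 0.012, -0.996]] [  69.4  586.2 1065.5] [ 492.   66. 1113.]
side 53.38752809372364 315.23814802526294 238.30770886512298 [[0.991, -0.131, -0.002], [-0.098, -0.728, -0.679], [0.088, 0.673, -0.734]] [-556.7  225.5 1012.8] [ 485. -591.  895.]
```

View pics/top0.png

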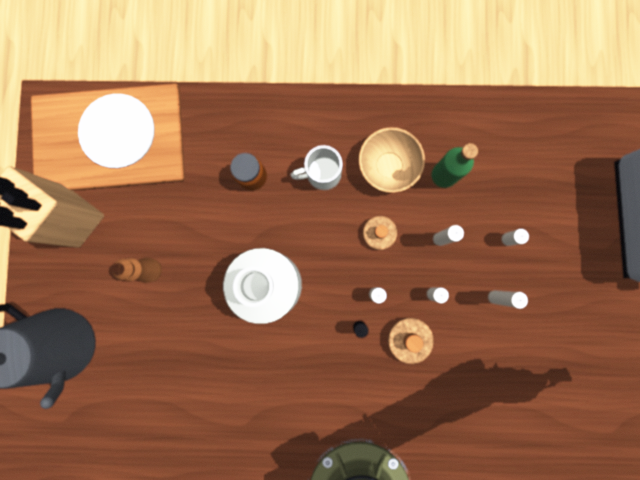

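View pics/side0.png

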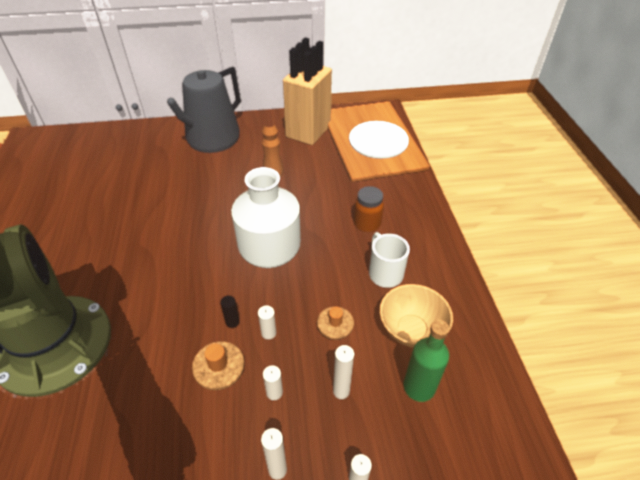

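The top view shows the jar at (262,286) with its mouth at (257,287). Ivory candles are at (378,296), (440,296), (455,234), (516,237) and (519,300), the small lid is at (380,232), the big lid at (411,341) and the black look-alike at (361,329). The side view confirms that (378,296) and (440,296) are short. I'll get the heights from the range data.

```bash
cat > h.py <<'E'
import numpy as np, cv2
def cloud(g):
    H,W=g["range_z"].shape; f=H/2/np.tan(np.radians(float(g["fov_y"]))/2)
    v,u=np.mgrid[:H,:W]; z=g["range_z"]
    P=np.stack([(u-g["cx"])/f*z,(v-g["cy"])/f*z,z],-1)-g["t"]
    return P@np.array(g["R"])
def fit(g,cand_z,box,tol=4):
    """top-face disc at height cand_z in xy box"""
    P=cloud(g); x0,x1,y0,y1=box
    m=(g["range_z"]>0)&(abs(P[...,2]-cand_z)<tol)&(P[...,0]>x0)&(P[...,0]<x1)&(P[...,1]>y0)&(P[...,1]<y1)
    return P[m]
E
python3 - <<'E'
from h import *
for n in("top","side"):
    g=np.load(n+"0.npz"); P=cloud(g)
    print(n,"table z",np.median(P[...,2][(P[...,0]>400)&(P[...,0]<800)&(abs(P[...,1])<400)]))
    m=((P[...,2]>12)&(P[...,0]>300)&(P[...,0]<800)&(P[...,1]>-420)&(P[...,1]<350)&(g["range_z"]>0)).astype(np.uint8)
    k,L,st,c=cv2.connectedComponentsWithStats(m)
    for i in range(1,k):
        if st[i,4]<40: continue
        Q=P[L==i]; zt=np.percentile(Q[:,2],97); T=Q[Q[:,2]>zt-6]
        (cx,cy),r=cv2.minEnclosingCircle(T[:,:2].astype(np.float32))
        print(c[i].round(),st[i,4],"ztop %.0f"%zt,"top mean",T[:,:2].mean(0).round(1),"circ",round(cx,1),round(cy,1),"r",round(r,1), g["color"][L==i].mean(0).round())
E
```

```text
top table z 0.4321708281804103
[393. 168.] 1544 ztop 61 top mean [735.2 -66.8] circ 762.4 -62.2 r 74.4 [212. 176. 124.]
[454. 166.] 1245 ztop 221 top mean [ 740.4 -194.4] circ 740.2 -194.2 r 14.9 [72. 94. 60.]
[320. 167.] 870 ztop 96 top mean [742.1  93.9] circ 741.7 94.1 r 40.9 [174. 175. 173.]
[248. 172.] 991 ztop 103 top mean [731.2 267.1] circ 731.5 267.6 r 31.7 [107.  92.  86.]
[380. 233.] 869 ztop 64 top mean [597.2 -39. ] circ 597.0 -39.3 r 14.9 [217. 166. 113.]
[449. 236.] 389 ztop 152 top mean [ 586.7 -182.8] circ 586.6 -183.5 r 16.0 [183. 179. 175.]
[516. 238.] 309 ztop 83 top mean [ 588. -345.] circ 588.8 -345.5 r 15.8 [191. 187. 183.]
[263. 286.] 4264 ztop 220 top mean [471.4 221.6] circ 471.7 220.4 r 37.4 [239. 240. 238.]
[378. 295.] 193 ztop 83 top mean [453.8 -32. ] circ 453.6 -32.0 r 15.6 [241. 239. 239.]
[438. 295.] 246 ztop 83 top mean [ 456.4 -168.2] circ 456.1 -167.9 r 15.5 [216. 213. 211.]
[508. 299.] 504 ztop 151 top mean [ 451.3 -311.3] circ 451.2 -311.5 r 15.9 [173. 168. 163.]
[411. 341.] 1577 ztop 83 top mean [ 351.2 -109.6] circ 351.2 -110.0 r 19.1 [215. 164
[... 494 characters left out ...]
8 ztop 83 top mean [379.3   2.6] circ 379.1 3.3 r 16.2 [49. 34. 28.]
[267. 321.] 425 ztop 83 top mean [455.8 -34.4] circ 456.8 -33.9 r 16.5 [225. 215. 198.]
[335. 323.] 928 ztop 65 top mean [599.  -42.2] circ 599.3 -40.4 r 15.2 [212. 149.  87.]
[218. 366.] 1941 ztop 84 top mean [ 353.4 -113.1] circ 353.4 -112.4 r 19.1 [210. 147.  85.]
[343. 371.] 828 ztop 153 top mean [ 588.3 -185.7] circ 588.6 -185.0 r 16.1 [217. 207. 189.]
[273. 382.] 479 ztop 84 top mean [ 458.3 -170.3] circ 458.5 -169.7 r 16.4 [227. 219. 203.]
[274. 453.] 885 ztop 153 top mean [ 453. -314.] circ 452.8 -313.1 r 16.1 [223. 213. 197.]
[360. 468.] 438 ztop 84 top mean [ 590.3 -348. ] circ 590.4 -347.9 r 15.9 [235. 230. 219.]
```

Both cameras agree to about 2 mm, and averaging them gives:

| Item | Position (x, y), mm |
|---|---|
| Short candle A | (455, -33) |
| Short candle B | (457, -169) |
| Short candle C | (589.5, -346.5) |
| Jar | (473, 219.5) |
| Small lid | (598, -40.5) |

I'll square the yaw first and go to C.

Call:
{"api": "play_rows", "payload": {"plan": [-1, 0, 0, 0, 8, -1, 0, 0, 0, 8, -1, 0, 0, 0, 8.2, -1, 27.5, -18.5, 0, 0, -1, 27.5, -18.5, 0, 0, -1, 27.5, -18.5, 0, 0, -1, 27.5, -18.5, 0, 0, -1, 27.5, -18.5, 0, 0, -1, 27.5, -18.5, 0, 0, -1, 27.5, -18.5, 0, 0, -1, 27.5, -18.5, 0, 0, -1, 27.5, -18.5, 0, 0, -1, 27.5, -18.5, 0, 0, -1, 27.5, -18.5, 0, 0, -1, 27.5, -18.5, 0, 0, -1, 0, 0, 0, 0, -1, 0, 0, 0, 0], "grip_force": 30}}

```text
clock: 1.8
eef_pos: [586.6, -346.9, 230.4]
orientation: [-0.0, 1.0, 0.001, -0.001]
wrist_force: [0.1, -0.4, 0.3]
gripper_width: 85.9
finger_force: 0.0
```

Call:
{"api": "play_rows", "payload": {"plan": [-1, 3, 0, 36, 0, -1, 0, 0, 40, 0, -1, 0, 0, 40, 0, -1, 0, 0, 40, 0, -1, 0, 0, 30, 0, -1, 0, 0, 0, 0, 1, 0, 0, 0, 0, 1, 0, 0, 0, 0, 1, 0, 0, 0, 0, 1, 0, 0, 0, 0, 1, 0, 0, 0, 0, 1, 0, 0, 0, 0, 1, 0, 0, 0, 0]}}

```text
clock: 3.1
eef_pos: [590.2, -348.4, 47.1]
orientation: [0.001, 1.0, 0.0, 0.001]
wrist_force: [-0.7, 1.2, 6.2]
gripper_width: 30.9
finger_force: 30.3
```

Call:
{"api": "play_rows", "payload": {"plan": [1, 0, 0, -20, 0, 1, 0, 0, -40, 0, 1, 0, 0, -40, 0, 1, 0, 0, -40, 0, 1, 0, 0, -40, 0, 1, 0, 0, -40, 0, 1, 0, 0, -25, 0, 1, 0, 0, 0, 0]}}

```text
clock: 3.9
eef_pos: [590.7, -348.4, 295.6]
orientation: [0.002, 1.0, 0.0, 0.004]
wrist_force: [0.4, -1.2, 1.2]
gripper_width: 31.2
finger_force: 30.0
```

Call:
{"api": "play_rows", "payload": {"plan": [1, -3, -15, 0, 0, 1, -6, -30, 0, 0, 1, -6, -30, 0, 0, 1, -6, -30, 0, 0, 1, -6, -30, 0, 0, 1, -6, -30, 0, 0, 1, -6, -30, 0, 0, 1, -6, -30, 0, 0, 1, -6, -30, 0, 0, 1, -6, -30, 0, 0, 1, -6, -30, 0, 0, 1, -6, -30, 0, 0, 1, -6, -30, 0, 0, 1, -6, -30, 0, 0, 1, -6, -30, 0, 0, 1, -6, -30, 0, 0, 1, -6, -30, 0, 0, 1, -6, -30, 0, 0, 1, -6, -30, 0, 0, 1, -3, -15, 0, 0]}}

```text
clock: 5.9
eef_pos: [473.4, 225.0, 289.6]
orientation: [-0.0, 1.0, 0.002, -0.001]
wrist_force: [-0.3, -0.4, -0.6]
gripper_width: 31.3
finger_force: 29.9
```

Call:
{"api": "play_rows", "payload": {"plan": [1, 0, 0, 0, 0, 1, 0, 0, 0, 0, 1, 0, 0, 0, 0]}}

```text
clock: 6.2
eef_pos: [475.4, 220.5, 290.0]
orientation: [0.001, 1.0, -0.001, -0.0]
wrist_force: [0.3, -0.7, 0.2]
gripper_width: 31.2
finger_force: 29.9
```

```bash
python3 - <<'E'
from bench import robot
from h import *
for n in("top","side"):
    g=robot.get_image(n); cv2.imwrite(f"pics/{n}1.png",g["color"][...,::-1]); np.savez(n+"1.npz",**g)
a=cv2.imread("pics/side1.png")[60:360,140:440]; b=cv2.imread("pics/top1.png")[160:460,140:440]
cv2.imwrite("pics/m1.png",cv2.resize(np.hstack([a,b]),(800,400)))
E
```

```text
(no output)
```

View pics/m1.png

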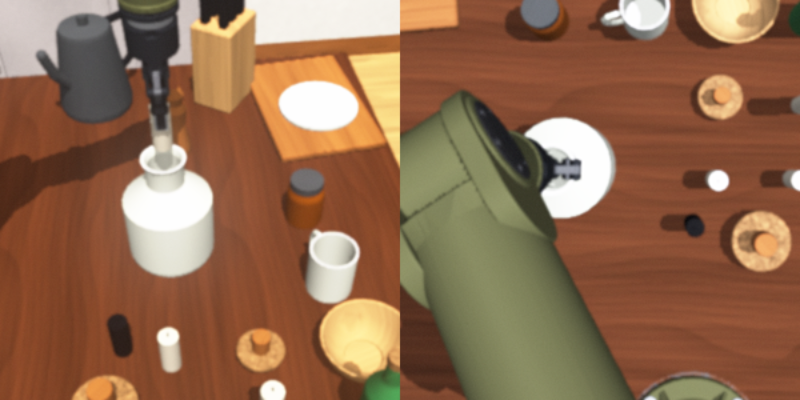

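The candle hangs vertically over the mouth (mosaic about (162,150)), so I'll lower it in.

Call:
{"api": "play_rows", "payload": {"plan": [1, -2, 0, 15, 0, 1, 0, 0, 16, 0, 1, 0, 0, 16, 0, 1, 0, 0, 14, 0, 1, 0, 0, 0, 0, 1, 0, 0, 0, 0]}}

```text
clock: 6.9
eef_pos: [473.4, 221.6, 229.6]
orientation: [0.0, 1.0, -0.0, -0.0]
wrist_force: [0.7, -0.3, -0.2]
gripper_width: 30.8
finger_force: 29.9
```

Call:
{"api": "play_rows", "payload": {"plan": [-1, 0, 0, 0, 0, -1, 0, 0, 0, 0, -1, 0, 0, 0, 0, -1, 0, 0, 0, 0, -1, 0, 0, -20, 0, -1, 0, 0, -30, 0, -1, 0, 10, 0, 0, -1, 0, 20, 0, 0, -1, -2, 30, 0, 0, -1, -2, 30, 0, 0, -1, -2, 30, 0, 0, -1, -2, 30, 0, 0, -1, -2, 30, 0, 0, -1, -2, 30, 0, 0, -1, -2, 30, 0, 0, -1, -2, 30, 0, 0, -1, 0, 30, 0, 0, -1, 0, 30, 0, 0, -1, 0, 30, 0, 0, -1, 0, 30, 0, 0]}}

```text
clock: 8.9
eef_pos: [456.8, -169.3, 279.1]
orientation: [0.0, 1.0, 0.0, -0.0]
wrist_force: [0.4, 0.1, -0.1]
gripper_width: 85.7
finger_force: 0.0
```

Call:
{"api": "play_rows", "payload": {"plan": [-1, 0, 0, 0, 0, -1, 0, 0, 0, 0, -1, 0, 0, 0, 0]}}

```text
clock: 9.2
eef_pos: [457.2, -166.9, 279.1]
orientation: [-0.0, 1.0, 0.001, -0.0]
wrist_force: [-0.1, 1.2, 0.5]
gripper_width: 85.3
finger_force: 0.0
```

```bash
cat > look.py <<'E'
from bench import robot
from h import *
import sys
k=sys.argv[1]
for n in("top","side"):
    g=robot.get_image(n); P=cloud(g); np.savez(n+k+".npz",**g); cv2.imwrite(f"pics/{n}{k}.png",g["color"][...,::-1])
    m=(abs(P[...,2]-220)<5)&(np.hypot(P[...,0]-473,P[...,1]-220)<60)
    (cx,cy),r=cv2.minEnclosingCircle(P[m][:,:2].astype(np.float32)) if m.sum()>5 else ((0,0),0)
    b=(np.hypot(P[...,0]-cx,P[...,1]-cy)<22)
    print(n,"rim",round(cx,1),round(cy,1),round(r,1),"inside z pct",np.percentile(P[b][:,2],[5,25,50,75,95]).round())
    for nm,x,y,z in(("A",455,-33,81),("B",457,-169,81),("C",589.5,-347,81),("lid",598,-40.5,63)):
        T=fit(g,z+1,(x-40,x+40,y-40,y+40))
        if len(T)>8:
            (cx,cy),r=cv2.minEnclosingCircle(T[:,:2].astype(np.float32)); print(nm,round(cx,1),round(cy,1),round(r,1))
E
python3 look.py 2
```

```text
top rim 471.6 220.1 37.3 inside z pct [26. 34. 54. 64. 72.]
A 453.7 -32.0 15.4
B 463.4 -167.7 12.0
lid 596.9 -39.2 14.8
side rim 510.3 222.3 8.3 inside z pct [151. 156. 160. 165. 220.]
A 466.6 -31.5 10.0
B 458.0 -169.7 16.0
lid 599.5 -41.7 14.6
```

The first candle lies low in the jar (top at most 72 mm) and the jar hasn't moved. Candle B is next.

Call:
{"api": "play_rows", "payload": {"plan": [-1, 0, 2, 35, 0, -1, 0, 0, 40, 0, -1, 0, 0, 40, 0, -1, 0, 0, 40, 0, -1, 0, 0, 40, 0, -1, 0, 0, 40, 0, -1, 0, 0, 0, 0, 1, 0, 0, 0, 0, 1, 0, 0, 0, 0, 1, 0, 0, 0, 0, 1, 0, 0, 0, 0, 1, 0, 0, 0, 0, 1, 0, 0, 0, 0, 1, 0, 0, 0, 0]}}

```text
clock: 10.7
eef_pos: [458.4, -170.2, 46.0]
orientation: [0.001, 1.0, 0.0, 0.002]
wrist_force: [0.1, 0.3, 9.6]
gripper_width: 31.2
finger_force: 30.1
```

Call:
{"api": "play_rows", "payload": {"plan": [1, 0, 0, -20, 0, 1, 0, 0, -40, 0, 1, 0, 0, -40, 0, 1, 0, 0, -40, 0, 1, 0, 0, -40, 0, 1, 0, 0, -40, 0, 1, 0, 0, -26, 0, 1, 0, 0, 0, 0]}}

```text
clock: 11.5
eef_pos: [458.7, -170.4, 294.8]
orientation: [0.001, 1.0, 0.0, 0.004]
wrist_force: [0.2, 0.6, -0.9]
gripper_width: 31.6
finger_force: 30.1
```

Call:
{"api": "play_rows", "payload": {"plan": [1, 0, -15, 0, 0, 1, 1, -30, 0, 0, 1, 1, -30, 0, 0, 1, 1, -30, 0, 0, 1, 1, -30, 0, 0, 1, 1, -30, 0, 0, 1, 1, -30, 0, 0, 1, 2, -30, 0, 0, 1, 2, -30, 0, 0, 1, 2, -30, 0, 0, 1, 2, -30, 0, 0, 1, 2, -30, 0, 0, 1, 0, -30, 0, 0, 1, 0, -15, 0, 0, 1, 0, 0, 0, 0, 1, 0, 0, 0, 0, 1, 0, 0, 0, 0]}}

```text
clock: 13.2
eef_pos: [473.2, 218.5, 290.1]
orientation: [0.001, 1.0, -0.001, -0.0]
wrist_force: [-0.8, -0.4, 0.2]
gripper_width: 31.3
finger_force: 30.1
```

Call:
{"api": "play_rows", "payload": {"plan": [1, 0, -1, 15, 0, 1, 0, 0, 16, 0, 1, 0, 0, 16, 0, 1, 0, 0, 14, 0, 1, 0, 0, 0, 0, 1, 0, 0, 0, 0]}}

```text
clock: 13.8
eef_pos: [473.3, 220.2, 229.6]
orientation: [0.0, 1.0, -0.0, -0.0]
wrist_force: [0.2, 0.2, -1.2]
gripper_width: 31.0
finger_force: 30.1
```

Call:
{"api": "play_rows", "payload": {"plan": [-1, 0, 0, 0, 0, -1, 0, 0, 0, 0, -1, 0, 0, 0, 0, -1, 0, 0, 0, 0, -1, 0, 0, -20, 0, -1, 0, 0, -30, 0, -1, 0, 13, 0, 0, -1, -2, 30, 0, 0, -1, -2, 30, 0, 0, -1, -2, 30, 0, 0, -1, -3, 30, 0, 0, -1, -3, 30, 0, 0, -1, -3, 30, 0, 0, -1, -3, 30, 0, 0, -1, 0, 30, 0, 0, -1, 0, 0, 0, 0, -1, 0, 0, 0, 0, -1, 0, 0, 0, 0]}}

```text
clock: 15.6
eef_pos: [455.1, -31.0, 279.2]
orientation: [-0.0, 1.0, 0.001, -0.0]
wrist_force: [-0.7, -0.0, -1.3]
gripper_width: 85.5
finger_force: 0.0
```

```bash
python3 look.py 3
```

```text
top rim 472.1 220.4 37.4 inside z pct [27. 35. 46. 59. 69.]
lid 596.8 -39.5 14.8
side rim 499.0 217.5 28.7 inside z pct [162. 169. 190. 217. 222.]
A 455.3 -34.1 16.4
lid 598.5 -41.7 16.1
```

The second candle is down too (at most 69 mm). Now A.

Call:
{"api": "play_rows", "payload": {"plan": [-1, 0, 2, 35, 0, -1, 0, 0, 40, 0, -1, 0, 0, 40, 0, -1, 0, 0, 40, 0, -1, 0, 0, 40, 0, -1, 0, 0, 40, 0, -1, 0, 0, 0, 0, 1, 0, 0, 0, 0, 1, 0, 0, 0, 0, 1, 0, 0, 0, 0, 1, 0, 0, 0, 0, 1, 0, 0, 0, 0, 1, 0, 0, 0, 0, 1, 0, 0, 0, 0]}}

```text
clock: 17.1
eef_pos: [456.3, -33.9, 45.9]
orientation: [0.0, 1.0, 0.0, 0.002]
wrist_force: [-0.4, 1.2, 9.1]
gripper_width: 30.9
finger_force: 30.1
```

Call:
{"api": "play_rows", "payload": {"plan": [1, 0, 0, -20, 0, 1, 0, 0, -40, 0, 1, 0, 0, -40, 0, 1, 0, 0, -40, 0, 1, 0, 0, -40, 0, 1, 0, 0, -40, 0, 1, 0, 0, -26, 0, 1, 0, 0, 0, 0]}}

```text
clock: 17.9
eef_pos: [456.7, -33.8, 294.7]
orientation: [0.0, 1.0, 0.0, 0.004]
wrist_force: [-1.1, 0.3, -1.2]
gripper_width: 31.0
finger_force: 30.1
```

Call:
{"api": "play_rows", "payload": {"plan": [1, 0, -14, 0, 0, 1, 2, -30, 0, 0, 1, 2, -30, 0, 0, 1, 2, -30, 0, 0, 1, 2, -30, 0, 0, 1, 2, -30, 0, 0, 1, 2, -30, 0, 0, 1, 2, -30, 0, 0, 1, 2, -20, 0, 0, 1, 2, -10, 0, 0, 1, 0, 0, 0, 0, 1, 0, 0, 0, 0, 1, 0, 0, 0, 0]}}

```text
clock: 19.2
eef_pos: [473.2, 218.5, 290.2]
orientation: [0.0, 1.0, -0.001, -0.0]
wrist_force: [-1.1, 0.3, 0.5]
gripper_width: 31.5
finger_force: 30.1
```

Call:
{"api": "play_rows", "payload": {"plan": [1, 0, -1, 15, 0, 1, 0, 0, 16, 0, 1, 0, 0, 16, 0, 1, 0, 0, 14, 0, 1, 0, 0, 0, 0, 1, 0, 0, 0, 0]}}

```text
clock: 19.8
eef_pos: [473.3, 220.4, 229.7]
orientation: [0.0, 1.0, -0.0, 0.0]
wrist_force: [0.5, 0.4, -0.8]
gripper_width: 31.6
finger_force: 30.1
```

Call:
{"api": "play_rows", "payload": {"plan": [-1, 0, 0, 0, 0, -1, 0, 0, 0, 0, -1, 0, 0, 0, 0, -1, 0, 0, 0, 0, -1, 0, 0, -20, 0, -1, 0, 0, -30, 0, -1, 7, 15, 0, 0, -1, 14, 30, 0, 0, -1, 14, 30, 0, 0, -1, 14, 30, 0, 0, -1, 14, 30, 0, 0, -1, 14, 30, 0, 0, -1, 14, 30, 0, 0, -1, 14, 30, 0, 0, -1, 14, 26, 0, 0, -1, 5, 10, 0, 0, -1, 0, 0, 0, 0, -1, 0, 0, 0, 0, -1, 0, 0, 0, 0]}}

```text
clock: 21.7
eef_pos: [596.8, -37.7, 279.5]
orientation: [-0.0, 1.0, 0.002, 0.0]
wrist_force: [-0.3, -0.2, 0.3]
gripper_width: 85.4
finger_force: 0.0
```

```bash
python3 look.py 4
```

```text
top rim 471.7 220.2 37.3 inside z pct [45. 56. 64. 71. 79.]
lid 597.0 -38.8 14.5Traceback (most recent call last):
  File "look.py", line 10, in <module>
    print(n,"rim",round(cx,1),round(cy,1),round(r,1),"inside z pct",np.percentile(P[b][:,2],[5,25,50,75,95]).round())
                                                                    ~~~~~~~~~~~~~^^^^^^^^^^^^^^^^^^^^^^^^^^^
    return _quantile_unchecked(
        a, q, axis, out, overwrite_input, method, keepdims, weights)
    return _ureduce(a,
                    func=_quantile_ureduce_func,
    ...<5 lines>...
                    overwrite_input=overwrite_input,
                    method=method)
    r = func(a, **kwargs)
    result = _quantile(arr,
                       quantiles=q,
    ...<2 lines>...
                       out=out,
                       weights=wgt)
    slices_having_nans = np.isnan(arr[-1, ...])
                                  ~~~^^^^^^^^^
IndexError: index -1 is out of bounds for axis 0 with size 0
```

View pics/top4.png

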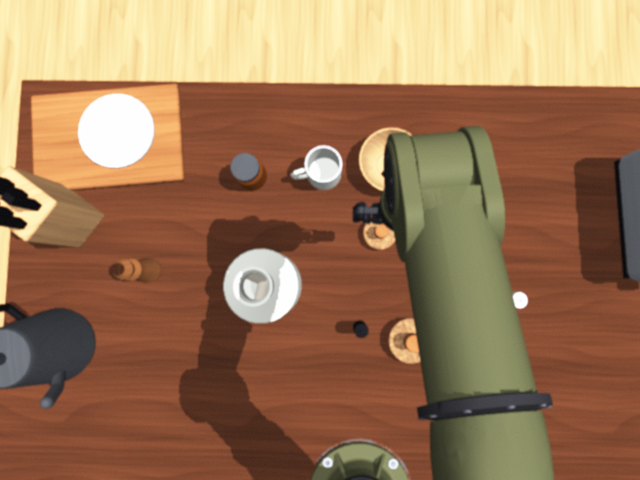

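The third candle is in (at most 79 mm), and the jar mouth at (257,287) hasn't moved. The gripper is above the small lid at (380,232), so I'll grasp the knob.

Call:
{"api": "play_rows", "payload": {"plan": [-1, 1, 3, 35, 0, -1, 0, 0, 40, 0, -1, 0, 0, 40, 0, -1, 0, 0, 40, 0, -1, 0, 0, 40, 0, -1, 0, 0, 30, 0, -1, 0, 0, 20, 0, -1, 0, 0, 0, 0, 1, 0, 0, 0, 0, 1, 0, 0, 0, 0, 1, 0, 0, 0, 0, 1, 0, 0, 0, 0, 1, 0, 0, 0, 0, 1, 0, 0, 0, 0, 1, 0, 0, 0, 0], "grip_force": 40}}

```text
clock: 23.3
eef_pos: [599.0, -42.8, 35.4]
orientation: [0.0, 1.0, 0.0, 0.001]
wrist_force: [-0.8, 0.4, 6.4]
gripper_width: 28.9
finger_force: 39.3
```

Call:
{"api": "play_rows", "payload": {"plan": [1, 0, 0, -20, 0, 1, 0, 0, -40, 0, 1, 0, 0, -40, 0, 1, 0, 0, -40, 0, 1, 0, 0, -40, 0, 1, 0, 0, -40, 0, 1, 0, 0, -30, 0, 1, 0, 0, 0, 0, 1, 0, 0, 0, 0, 1, 0, 0, 0, 0]}}

```text
clock: 24.3
eef_pos: [597.4, -43.0, 282.9]
orientation: [0.0, 1.0, 0.0, -0.001]
wrist_force: [-0.5, -0.5, -1.3]
gripper_width: 28.8
finger_force: 39.6
```

Call:
{"api": "play_rows", "payload": {"plan": [1, -6.5, -14, 0, 0, 1, -13, -28, 0, 0, 1, -13, -28, 0, 0, 1, -13, -28, 0, 0, 1, -13, -28, 0, 0, 1, -13, -28, 0, 0, 1, -13, -28, 0, 0, 1, -13, -28, 0, 0, 1, -13, -27, 0, 0, 1, -9, -16, 0, 0, 1, -5, -9, 0, 0, 1, 0, 0, 0, 0, 1, 0, 0, 0, 0, 1, 0, 0, 0, 0]}}

```text
clock: 25.7
eef_pos: [474.1, 217.8, 284.0]
orientation: [0.0, 1.0, -0.001, -0.0]
wrist_force: [1.0, -0.4, -0.8]
gripper_width: 29.2
finger_force: 39.6
```

```bash
python3 - <<'E'
from bench import robot
from h import *
for n in("top","side"):
    g=robot.get_image(n); P=cloud(g); np.savez(n+"5.npz",**g)
    d=np.hypot(P[...,0]-473,P[...,1]-220)
    col=g["color"].astype(int); cork=(col[...,0]-col[...,2]>40)
    T=P[(d<70)&cork&(P[...,2]>262)&(P[...,2]<283)]
    print(n,len(T),np.percentile(T[:,2],[5,50,95]).round(1) if len(T) else "")
    if len(T)>8: print(cv2.minEnclosingCircle(T[:,:2].astype(np.float32)))
    if n=="side":
        cv2.imwrite("pics/side5.png",cv2.resize(g["color"][90:300,160:400,::-1],None,fx=2.5,fy=2.5))
print(robot.state()["eef_pos"])
E
```

```text
top 295 [272.7 274.9 277.5]
((472.6413269042969, 217.19134521484375), 37.772193908691406)
side 584 [271.3 276.9 279. ]
((474.3846740722656, 216.8241424560547), 40.435096740722656)
[474.12531723 218.02487295 284.11575133]
```

View pics/side5.png

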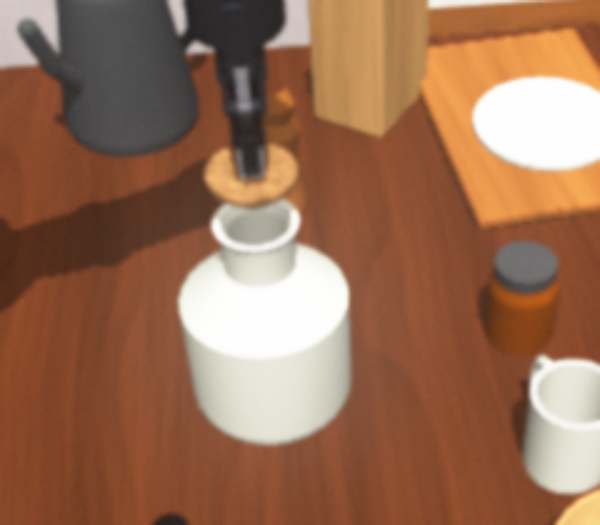

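The lid is held level over the mouth (crop about (252,172), with the mouth at (257,222)). Relative to the rim it is off by about (+1, -3) mm. I'll correct that and lower it.

Call:
{"api": "play_rows", "payload": {"plan": [1, -1, -2.5, 0, 0, 1, 0, 0, 10, 0, 1, 0, 0, 10, 0, 1, 0, 0, 5, 0, 1, 0, 0, 5, 0, 1, 0, 0, 0, 0, 1, 0, 0, 0, 0]}}

```text
clock: 26.5
eef_pos: [472.6, 221.7, 254.3]
orientation: [-0.0, 1.0, 0.0, -0.0]
wrist_force: [0.1, -0.4, -0.7]
gripper_width: 28.6
finger_force: 39.6
```

Call:
{"api": "play_rows", "payload": {"plan": [1, 0, 0, 4, 0, 1, 0, 0, 4, 0, 1, 0, 0, 3, 0, 1, 0, 0, 2, 0, 1, 0, 0, 0, 0, 1, 0, 0, 0, 0]}}

```text
clock: 27.1
eef_pos: [472.6, 221.6, 241.3]
orientation: [-0.0, 1.0, 0.0, -0.0]
wrist_force: [0.6, -0.1, 0.1]
gripper_width: 29.1
finger_force: 39.6
```

Plug is inside the bore without contact. I'll go down slowly until it seats.

Call:
{"api": "play_rows", "payload": {"plan": [1, 0, 0, 2, 0, 1, 0, 0, 1, 0, 1, 0, 0, 1, 0, 1, 0, 0, 0, 0]}}

```text
clock: 27.5
eef_pos: [472.7, 221.7, 237.9]
orientation: [-0.0, 1.0, 0.0, 0.0]
wrist_force: [-1.5, 0.5, 4.6]
gripper_width: 29.0
finger_force: 39.5
```

Call:
{"api": "play_rows", "payload": {"plan": [1, 0, 0, 1, 0, 1, 0, 0, 0, 0, 1, 0, 0, 0, 0]}}

```text
clock: 27.8
eef_pos: [472.9, 222.0, 237.3]
orientation: [-0.0, 1.0, 0.0, 0.001]
wrist_force: [-1.8, -0.9, 7.6]
gripper_width: 28.9
finger_force: 39.7
```

Call:
{"api": "play_rows", "payload": {"plan": [1, 0, 0, 1, 0, 1, 0, 0, 1, 0, 1, 0, 0, 0, 0, 1, 0, 0, 0, 0]}}

```text
clock: 28.2
eef_pos: [473.1, 222.4, 236.6]
orientation: [-0.001, 1.0, 0.0, 0.002]
wrist_force: [-3.3, -0.8, 17.8]
gripper_width: 28.7
finger_force: 41.4
```

Call:
{"api": "play_rows", "payload": {"plan": [1, 0, 0, -2, 0, -1, 0, 0, 0, 0, -1, 0, 0, 0, 0, -1, 0, 0, 0, 0, -1, 0, 0, 0, 0, -1, 0, 0, -20, 0, -1, 0, 0, -30, 0, -1, 0, 0, -30, 0, -1, 0, 20, 0, 0, -1, 0, 30, 0, 0, -1, 0, 30, 0, 0, -1, 0, 30, 0, 0, -1, 0, 30, 0, 0, -1, 0, 30, 0, 0, -1, 0, 20, 0, 0, -1, 0, 0, 0, 0, -1, 0, 0, 0, 0]}}

```text
clock: 29.9
eef_pos: [472.7, 31.8, 316.2]
orientation: [-0.0, 1.0, -0.0, -0.0]
wrist_force: [-0.1, -0.2, 0.1]
gripper_width: 85.4
finger_force: 0.0
```

```bash
python3 - <<'E'
from bench import robot
from h import *
ims=[]
for n in("top","side"):
    g=robot.get_image(n); P=cloud(g)
    d=np.hypot(P[...,0]-473,P[...,1]-220)
    col=g["color"].astype(int); cork=(col[...,0]-col[...,2]>40)
    T=P[(d<70)&cork&(P[...,2]>217)&(P[...,2]<240)]
    A=np.c_[T[:,:2],np.ones(len(T))]; c=np.linalg.lstsq(A,T[:,2],rcond=None)[0]
    K=P[(d<40)&(P[...,2]>255)]
    print(n,len(T),np.percentile(T[:,2],[5,50,95]).round(1),cv2.minEnclosingCircle(T[:,:2].astype(np.float32)),"tilt",c[:2].round(3),"knob top",np.median(K[:,2]).round(1),K[:,:2].mean(0).round(1))
    B=P[(d<90)&(P[...,2]>90)&(P[...,2]<140)]; print("body",cv2.minEnclosingCircle(B[:,:2].astype(np.float32)))
    ims.append(cv2.resize(g["color"][...,::-1],(400,300)))
cv2.imwrite("pics/fin.png",np.hstack(ims))
E
```

```text
top 1018 [226.1 228.6 231.3] ((471.5280456542969, 223.11093139648438), 38.228614807128906) tilt [ 0.002 -0.004] knob top 264.4 [471.2 221.8]
body ((471.58148193359375, 220.16175842285156), 77.97665405273438)
side 195 [225.9 230.3 232.4] ((473.3361511230469, 220.8484344482422), 39.28899383544922) tilt [0.006 0.034] knob top nan [nan nan]
body ((474.3339538574219, 216.57568359375), 78.19671630859375)
  return _methods._mean(a, axis=axis, dtype=dtype,
  ret = ret.dtype.type(ret / rcount)
<stdin>:11: RuntimeWarning: Mean of empty slice.
  ret = um.true_divide(
```

View pics/fin.png

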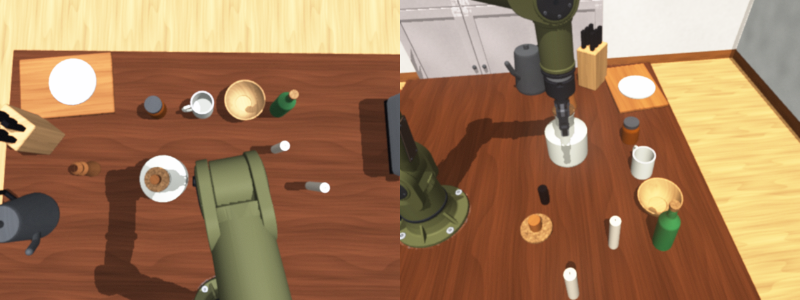

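The lid sits on the jar at (157,180) in the left picture. Its flange top is at 228.6 mm and the knob top at 264.4 mm, level and within 3 mm of centred. The jar hasn't moved and the bystanders are still standing, so I'll hand in.

```bash
python3 -c "
from bench import robot
print(robot.close_job())"
```

```text
the job is handed in; nothing more can be done
None
```

The job is handed in, with no verdict returned: all three short candles are in the jar, and the cork lid is pushed down, level and within 3 mm of centred. The jar and everything else on the counter are undisturbed, as far as the last pictures show.

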